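# Clamp a chair slat in the spring-pin jig

## Robot

A 6-joint arm with a two-finger parallel gripper is mounted at the origin on the work surface. World frame = base frame: x ahead of the robot, y to its left, z up, the work surface at z = 0. Lengths are in mm, angles in rad, forces in N, time in s.
With the tool pointing down it reaches from about 350 to 775 mm from the base axis. Payload 7.3 kg.
Tool frame: the origin (TCP) lies at the very end of the fingers, on their centre line; the grasp point (between the pads) lies 19 mm behind it; z points along the fingers, x is the direction in which the jaws open and shut, and the axes are right-handed (so a half turn about z gives the same grasp; the last joint's range is limited). The gripper opens to 92 mm and grips with 3 to 60 N. Pads are 19 mm wide; open, the fingers measure 130 mm over their backs; the gripper's body (75 mm by 190 mm) begins 47 mm behind the grasp point.
Start: joints at [-1.252, 0.342, 1.524, -0, 1.275, -0.146], TCP at [235.352, -469.312, 226.741] pointing down, gripper open.
Joint ranges: [-2.53, 2.53], [-0.77, 2.02], [0.04, 2.7], [-1, 4.14], [0.28, 2.66], [-3.11, 3.11]. Speed limits (rad/s): [2.57, 2.57, 3.14, 3.14, 3.14, 3.14].

## Interface

Orientations are given as [roll, pitch, yaw] about the fixed x, y, z axes, in that order (R = Rz(yaw) Ry(pitch) Rx(roll)).
In Python, from plant import bot, capture, camera_params gives the robot as it stands.
- The arm moves only by the shell command python3 -m jog 'ROWS' [OPENING]. ROWS is a JSON object of lists of equal length, an entry for each row: "xyz": the shift along the world's x, y, z as a fraction of full scale, a list of three; "angular": the turn, a rotation vector about the world's x, y, z as a fraction of full scale, a list of three. In form: {"xyz": [[x, y, z], ...], "angular": [[wx, wy, wz], ...]}. A call has 1 to 10 rows; each row shifts and turns the pose as measured when the row begins; what a row does not reach is not made up. Full scale, the value 1, is 2 cm for a shift and 6 degrees for a turn. A row lasts 1/10 s, in which the tool goes at most 50 mm and 8.59 degrees, less where a joint would pass 70% of its speed; a pose out of reach is approached as far as the arm can. A call with a number of a shift or a turn outside -1 to 1 is refused whole. A call with a gripper value outside its range is refused whole. OPENING is the closure, from -1 (fully open) to 1 (shut), set as the call begins (- or left out, the last holds). The fingers move at their own pace and stop on an object; the grip force is fixed at half the most. Time passes only in rows, so rows that do not move let the fingers close. It gives the time, the measured TCP pose, the force and the opening at its end, in the units of the state.
- bot.get_obs(): the state, without advancing time (a new reading comes with each control period).
- capture(name): name is "scene" or "top"; returns the picture (420x560x3 uint8, red, green, blue); there is no depth.
- camera_params(name): a dict with "fx", "fy", "cx", "cy" (pixels), "rvec" (rotation vector, rad) and "tvec" (3), from world to camera coordinates, as OpenCV has them. Camera axes: x right, y down, z forward; pixel columns grow to the right and rows downward; lengths in mm; the calibration is good to about 2 mm. A picture is of the moment at which its call begins. camera_params takes no time and is no camera call.
- bot.close_job(): hands the job in, once; it reports no verdict.
The state is a dict: "time": time; "joint_positions": joint angles; "dq": joint speeds; "tau": joint torques, N m; "tool_pos": TCP position; "tcp_rot": TCP orientation; "contact_force": force on the tool from outside, world axes, zero at the start; "moment": the same for the moment, N m; "grip_width": finger opening in mm.
Only numpy, scipy, OpenCV 4.12 (cv2) and the standard library are available. Lean on these libraries where they do the work, as an engineer would, in place of code of your own. Each camera call takes 0.05 s, during which the arm holds its last target.

## Task

Clamp the chair slat in the drilling jig: pull the spring pin up by its handle, turn it and let it down in its rest notch so that it stays out by itself, then slide the jaw towards the slat, well clear of its first hole. Turn the pin back out of the notch so that it rides on the jaw's steel tongue, and push the jaw on against the sprung bar until the pin drops fully into the second hole, so the slat is held square between jaw and sprung bar. Leave the mallet, the glue bottle and the offcut where they are, and let go of everything.

Things in the scene. Friction and masses are not known exactly. Their poses are not given: they have to be found in the camera images.
- jig: Fixed jig: plywood base 200 mm (own x, centred), own y -200 to +165 mm, 12 mm thick. Origin on the bench top, z up. In own +y order: the pin's steel bridge with notched collar (66 x 56 mm, centre y = -110 mm, top 62 mm high), jaw, slat, wooden sprung bar (150 mm long, face at y = +125 mm when free, top 37 mm high), wooden fence (y +145 to +165 mm, 57 mm high). Yaw within 0.42 rad of 0.
- slat: Loose dark hardwood chair slat 160 x 45 x 22 mm (own x, y, z), origin at the centre of its underside. It lies on the jig's base (12 mm above the bench) between jaw and sprung bar, a little skewed. The moving jaw pushes it square against the sprung bar; it need not be grasped.
- handle (a point): Centre of the pin's black T-handle bar: 72 mm long (own x), 14 mm thick (own y), 24 mm high, turning with the handle. At the start 82 mm above the bench, its underside at 70 mm, 8 mm over the collar (about 45 mm across). It rises with pin_lift.
- pin_lift (a joint): Lift of the spring pin, m: 0 = fully down in a hole of the tongue, limit 0.032. Spring and weight pull down with about 10 N at 0, 16 N at 0.025. A cross-pin in a slot stops the handle from turning below 0.024. Lying in the rest notch it reads about 0.020, riding on solid tongue about 0.013 (round tip, 12 mm in diameter).
- pin_turn (a joint): Turn of the handle, rad, counter-clockwise from above: 0 = bar along the jig's x, over the slot in which the pin can go down; 1.10 = over the rest notch (4 mm deep, catches within about 0.15 rad). Limits -0.12, 1.3. Lift to above 0.024 to turn it either way; it springs down when let go.
- jaw (a joint): Jaw travel along the jig's +y, m: 0 = first hole, locked at the start; 0.055 = second hole (2 mm of play each way). Limits -0.004, 0.066. Friction about 2 N. Beyond about 0.047 the slat bears on the sprung bar, which pushes an unlocked jaw back: only the pin can hold it at the second hole. From 0.016 to 0.039 a pin set down rests on solid tongue.
- jaw_back (a point): Centre of the wooden jaw's rear face (towards the pin), 59 mm above the bench; axes as the jig's: push it along +y. Jaw: 150 mm along x, 22 mm thick, 14 to 85 mm high. Its steel tongue (32 mm wide, top 26 mm high) runs back under the pin. Between this face and the bridge about 90 mm are free at the start.
- pad (a joint): How far the sprung bar is pushed in towards the fence, m: 0 = free, limit 0.012; about 0.005 to 0.008 when the slat is clamped and the pin is in the second hole. Force about 4 N at 0, 9 N at 0.008.
- mallet: Bystander: wooden mallet lying beyond the jig, head 60 x 110 x 60 mm, round handle 24 mm thick reaching 200 mm along own +x from the head's centre. Origin under the head's centre.
- glue: Bystander: closed white glue bottle, 56 mm in diameter, 130 mm tall, standing beyond the jig. Origin under its centre.
- offcut: Bystander: wood offcut 50 x 110 x 30 mm lying on the robot's side of the jig. Origin under its centre.
There are look-alikes about, which are no part of the job. What is meant by the slat is not purple, red or turquoise, and is the smaller of those in its own colour.

How it is judged (in metres and radians):
On the way, in this order (a step that is already met when the one before it is completed fails the run):
1. the pin rests in its notch, up by itself, untouched (value of joint pin_lift between 0.0165 and 0.0225 m and value of joint pin_turn above 0.85 rad and contact force between the fingers and anything else below 0.5 N), for 0.2 s.
2. the jaw has been slid at least 14 mm off its first hole while the pin stays in its notch (value of joint jaw above 0.014 m and value of joint pin_lift above 0.0165 m and value of joint pin_turn above 0.85 rad), for 0.1 s.
3. the pin, turned back, rides on the tongue (value of joint pin_turn below 0.4 rad and value of joint pin_lift between 0.01 and 0.0165 m), for 0.1 s.
At the end, for the whole second after the job is handed in: Pin fully down (within 3 mm) in the second hole, jaw within 5 mm of that hole's place, sprung bar pressed in at least 3 mm by the slat, slat flat (0.08 rad) and square to the jig (0.06 rad), all at rest; no bystander moved over 30 mm (value of joint pin_lift below 0.003 m and value of joint jaw between 0.05 and 0.06 m and value of joint pad above 0.003 m and angle between the x axis of slat and the x axis of jig, either way round below 0.06 rad and angle between slat's own z axis and vertical below 0.08 rad and velocity of joint jaw below 0.01 m/s and linear speed of slat below 0.02 m/s); the robot touches nothing.
It fails at once if the mallet is moved by more than 30 mm (distance of mallet from where it was at the start of the episode above 0.03 m).
It fails at once if the glue bottle is moved by more than 30 mm (distance of glue from where it was at the start of the episode above 0.03 m).
It fails at once if the offcut is moved by more than 30 mm (distance of offcut from where it was at the start of the episode above 0.03 m).
It also fails if it takes over 72 s, if anything falls off the work surface, if the arm or the gripper's body presses on something with over 40 N, if the wrist force passes 120 N, or if a joint passes its speed limit or range.

## Working session

There is one attempt and no reset: what is moved stays moved. The work goes in short steps, Python scripts to look and compute and a shell command to move; the robot and the scene stay as the last step left them, time stands still between calls to the robot, and variables do not carry over. Pictures are saved under pics/ and viewed, and the job is handed in when it is done.

```bash
ls; mkdir -p pics
python3 - <<'E'
from plant import bot,capture,camera_params
import cv2
print(bot.get_obs())
for n in("scene","top"):
    im=capture(n); cv2.imwrite(f"pics/{n}0.png",im[:,:,::-1]); print(camera_params(n))
E
```

```text
pics
{'time': 0.0, 'joint_positions': array([-1.25200715e+00,  3.42730508e-01,  1.52502869e+00,  2.07712081e-05,
        1.27539094e+00, -1.45983471e-01]), 'dq': array([-0.00011648,  0.00192284, -0.00087899, -0.00037538, -0.00111284,
        0.00106025]), 'tau': array([-1.97103168e-04, -4.31243670e+01, -2.44225073e+01,  7.16064451e-02,
        5.54354070e-02, -1.06525545e-04]), 'tool_pos': array([ 235.21886879, -468.8998944 ,  226.03684955]), 'tcp_rot': array([-3.14134644e+00,  1.53802656e-03, -1.10602955e+00]), 'contact_force': array([ 0.86364353, -0.1632323 ,  0.07909845]), 'moment': array([-0.05000044,  0.02948278, -0.02256665]), 'grip_width': 91.70263379369923}
{'fx': 458.7810708589677, 'fy': 458.7810708589677, 'cx': 273.95254361276386, 'cy': 213.86183060684033, 'rvec': array([ 2.11704358,  1.02933239, -0.4622965 ]), 'tvec': array([-288.34937079, -278.63779136, 1519.53966135])}
{'fx': 504.5888265150212, 'fy': 504.5888265150212, 'cx': 279.93658683370245, 'cy': 209.09419630466834, 'rvec': array([ 2.17142566, -2.15345233,  0.13516677]), 'tvec': array([ -82.77333574,  587.30942066, 1242.20961893])}
```

View pics/scene0.png

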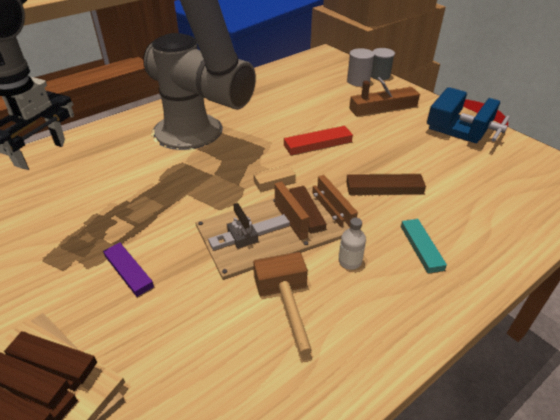

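View pics/top0.png

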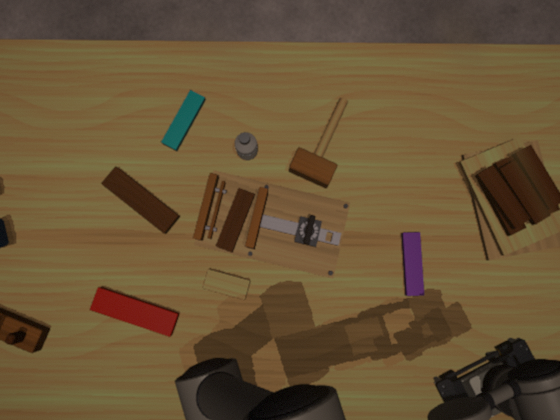

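Run:
```python
import cv2
a=cv2.imread("pics/top0.png")[160:310,180:370]; cv2.imwrite("pics/t0c.png",cv2.convertScaleAbs(cv2.resize(a,None,fx=4,fy=4,interpolation=cv2.INTER_CUBIC),alpha=1.5))
a=cv2.imread("pics/scene0.png")[160:300,190:380]; cv2.imwrite("pics/s0c.png",cv2.resize(a,None,fx=4,fy=4,interpolation=cv2.INTER_CUBIC))
```

```text
(no output)
```

View pics/t0c.png

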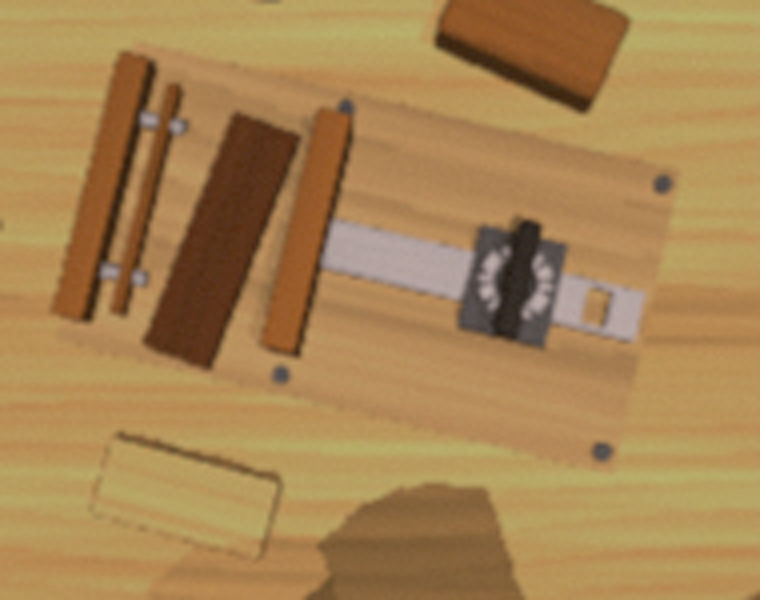

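View pics/s0c.png

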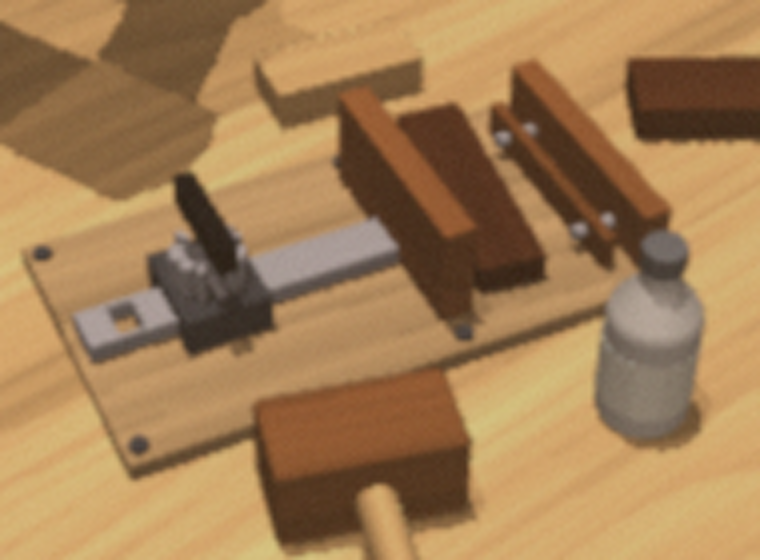

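```bash
cat > h.py <<'E'
import numpy as np,cv2
from plant import camera_params
def proj(n,P):
    c=camera_params(n);K=np.array([[c['fx'],0,c['cx']],[0,c['fy'],c['cy']],[0,0,1]])
    return cv2.projectPoints(np.asarray(P,float).reshape(-1,3),c['rvec'],c['tvec'],K,None)[0].reshape(-1,2)
def ray(n,uv,z):
    c=camera_params(n);R=cv2.Rodrigues(c['rvec'])[0];C=-R.T@c['tvec']
    d=R.T@np.array([(uv[0]-c['cx'])/c['fx'],(uv[1]-c['cy'])/c['fy'],1]);return C+d*(z-C[2])/d[2]
def j2w(p,P):
    P=np.asarray(P,float).reshape(-1,3);c,s=np.cos(p[2]),np.sin(p[2])
    return np.c_[p[0]+c*P[:,0]-s*P[:,1],p[1]+s*P[:,0]+c*P[:,1],P[:,2]]
E
python3 - <<'E'
from h import *
from scipy.optimize import least_squares
T=[((100,-200,12),(676,172)),((-100,-200,12),(612,470)),((33,-82,62),(482,225)),((33,-138,62),(567,243)),((-33,-138,62),(545,348)),((-33,-82,62),(459,328)),
((75,0,85),(320,108)),((-75,0,85),(264,350))]
S=[((-100,-200,12),(25,253)),((100,-200,12),(133,472))]
jy=None
def res(p):
    P=[list(a) for a,_ in T]
    P[6][1]=P[7][1]=p[3]+22
    a=proj("top",j2w(p,P))-(np.array([b for _,b in T])/4+[180,160])
    b=proj("scene",j2w(p,[a for a,_ in S]))-(np.array([b for _,b in S])/4+[190,160])
    return np.r_[a.ravel(),b.ravel()]
r=least_squares(res,[550,0,-.2,0],x_scale=[100,100,.1,10]);print(r.x,r.fun.reshape(-1,2).round(1))
for n,o in(("top",(180,160)),("scene",(190,160))):
    im=cv2.imread(f"pics/{n}0.png")
    a=im[o[1]:o[1]+150,o[0]:o[0]+190];a=cv2.resize(a,None,fx=4,fy=4,interpolation=cv2.INTER_CUBIC)
    p=r.x
    def poly(P,c):
        q=((proj(n,j2w(p,P))-o)*4).astype(int);cv2.polylines(a,[q],True,c,1)
    poly([(x,y,12) for x,y in((100,-200),(100,165),(-100,165),(-100,-200))],(0,255,0))
    poly([(x,y,62) for x,y in((33,-138),(33,-82),(-33,-82),(-33,-138))],(0,255,255))
    poly([(x,y,94) for x,y in((36,-117),(36,-103),(-36,-103),(-36,-117))],(255,255,0))
    poly([(x,y,85) for x,y in((75,p[3]),(75,p[3]+22),(-75,p[3]+22),(-75,p[3]))],(255,0,255))
    poly([(x,y,57) for x,y in((100,145),(100,165),(-100,165),(-100,145))],(255,0,0))
    cv2.imwrite(f"pics/{n}fit.png",a)
print(j2w(p,[(0,-110,82),(0,p[3],59)]))
E
```

```text
[ 5.55207057e+02 -4.04645035e+01 -2.14479820e-01  6.74031073e+00] [[ 0.3 -0.8]
 [ 0.2  0.8]
 [-0.5 -1.1]
 [ 0.4 -0.6]
 [ 0.2 -0.8]
 [-0.5 -0.8]
 [-0.1  0.6]
 [-0.1  0. ]
 [-1.4 -1.3]
 [-0.2 -1.6]]
[[ 531.79474587 -147.94409999   82.        ]
 [ 556.64165979  -33.87863187   59.        ]]
```

View pics/topfit.png

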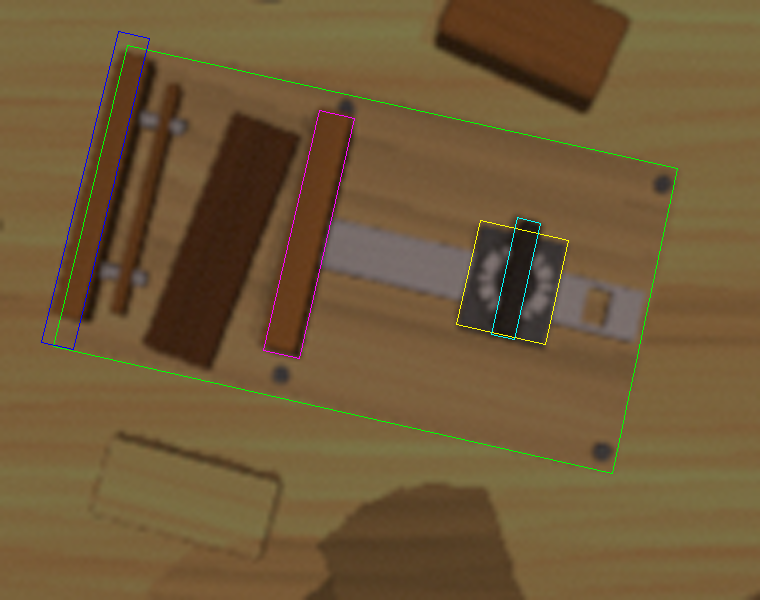

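View pics/scenefit.png

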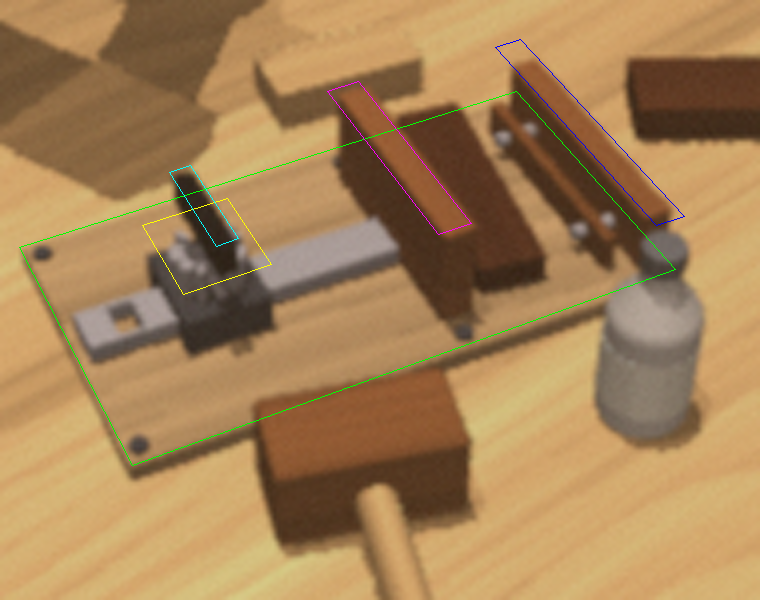

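Run:
```python
from h import *
from scipy.optimize import least_squares
def build(p):
    x,y,w,jy,zb,h=p[:6]
    T=[((100,-200,12),(676,172)),((-100,-200,12),(612,470)),((33,-82,zb),(482,225)),((33,-138,zb),(567,243)),((-33,-138,zb),(545,348)),((-33,-82,zb),(459,328)),
((75,jy+22,85),(320,108)),((-75,jy+22,85),(264,350)),((75,jy,85),(353,113)),((-75,jy,85),(298,356)),
((h,165,57),(121,52)),((h,145,57),(153,60)),((-h,165,57),(53,312)),((-h,145,57),(90,321)),((36,-110,94),(529,219)),((-36,-110,94),(506,341))]
    S=[((-100,-200,12),(25,253)),((100,-200,12),(133,470)),((-75,jy,85),(340,95)),((-75,jy+22,85),(364,88)),((75,jy+22,85),(475,228)),((75,jy,85),(450,237)),
((-h,145,57),(513,68)),((-h,165,57),(534,62)),((h,165,57),(668,212)),((h,145,57),(655,223)),((-36,-110,94),(185,177)),((36,-110,94),(231,248))]
    return T,S
def res(p):
    T,S=build(p)
    a=proj("top",j2w(p,[a for a,_ in T]))-(np.array([b for _,b in T])/4+[180,160])
    b=proj("scene",j2w(p,[a for a,_ in S]))-(np.array([b for _,b in S])/4+[190,160])
    return np.r_[a.ravel()/2,b.ravel()/3]
for k in (0,1):
    def f(p):
        r=res(p); 
        return r if k==0 else r[:32]
    r=least_squares(f,[550,0,-.2,0,55,90],x_scale=[100,100,.1,10,10,10])
    q=res(r.x);print(r.x);print((q[:32]*2).reshape(-1,2).round(1).tolist(),(q[32:]*3).reshape(-1,2).round(1).tolist())
    print(j2w(r.x,[(0,-110,82),(0,r.x[3],59)]))
```

```text
[ 5.57312063e+02 -4.26642300e+01 -2.23601940e-01  9.97903723e+00
  2.77530850e+01  8.42794034e+01]
[[1.3, -0.9], [0.6, 0.6], [-0.2, -0.1], [0.1, 0.4], [-0.2, -0.5], [-0.3, -0.6], [-0.1, -0.6], [-0.7, -1.3], [0.4, 0.2], [-0.3, -0.7], [-0.7, -0.4], [-1.0, -0.6], [-0.5, -0.0], [-1.9, -0.4], [0.9, -0.1], [0.0, -1.5]] [[-1.6, -1.0], [-1.2, -0.5], [-1.9, -0.6], [-0.1, -1.1], [-0.0, -0.4], [-2.1, 0.1], [-1.2, -1.1], [0.0, -1.5], [0.6, -1.5], [-3.1, -1.9], [-1.5, -1.5], [-1.5, -0.7]]
[[ 532.92029762 -149.92578776   82.        ]
 [ 559.52484818  -32.93362023   59.        ]]
[ 5.56203229e+02 -4.29143117e+01 -2.22904806e-01  9.63164625e+00
  3.35405634e+01  8.37970942e+01]
[[1.4, -0.5], [0.7, 1.0], [0.0, 0.1], [0.4, 0.6], [0.1, -0.2], [-0.1, -0.3], [0.1, -0.1], [-0.5, -0.8], [0.6, 0.7], [-0.1, -0.2], [-0.7, 0.2], [-1.0, 0.0], [-0.4, 0.3], [-1.7, -0.1], [1.0, 0.4], [0.1, -1.0]] [[-1.9, -1.2], [-1.5, -0.7], [-2.4, -0.7], [-0.6, -1.3], [-0.5, -0.6], [-2.6, -0.1], [-1.5, -1.1], [-0.3, -1.6], [0.1, -1.9], [-3.6, -2.3], [-1.9, -1.6], [-1.8, -0.9]]
[[ 531.88624462 -150.19284765   82.        ]
 [ 558.33243405  -33.52095794   59.        ]]
```

```bash
python3 -m jog '{"xyz":[[0.9,1,-0.1],[0.9,1,-0.1],[0.9,1,-0.1],[0.9,1,-0.1],[0.9,1,-0.1],[0.9,1,-0.1],[0.9,1,-0.1],[0.9,1,-0.1],[0.9,1,-0.1],[0.9,1,-0.1]],"angular":[[0,0,-0.7],[0,0,-0.7],[0,0,-0.7],[0,0,-0.7],[0,0,-0.7],[0,0,-0.7],[0,0,-0.7],[0,0,-0.7],[0,0,-0.7],[0,0,-0.7]]}' -1
```

```text
time: 1.1
tool_pos: [417.6, -261.6, 201.7]
tcp_rot: [3.137, 0.007, -1.875]
contact_force: [0.8, -0.5, -0.0]
grip_width: 91.8
```

```bash
python3 -m jog '{"xyz":[[0.9,0.9,-0.3],[0.9,0.9,-0.3],[0.9,0.9,-0.3],[0.9,0.9,-0.3],[0.9,0.9,-0.3],[0.9,0.9,-0.3],[0,0,0],[0,0,0]],"angular":[[0,0,0.2],[0,0,0.2],[0,0,0.2],[0,0,0],[0,0,0],[0,0,0],[0,0,0],[0,0,0]]}' -1
python3 - <<'E'
from plant import bot,capture
import cv2
for n,o in(("top",(180,160)),("scene",(190,120))):
    im=capture(n)[:,:,::-1];a=im[o[1]:o[1]+150,o[0]:o[0]+190];cv2.imwrite(f"pics/{n}1.png",cv2.resize(a,None,fx=4,fy=4,interpolation=cv2.INTER_CUBIC))
E
```

```text
time: 1.9
tool_pos: [529.3, -145.0, 161.0]
tcp_rot: [3.131, 0.009, -1.807]
contact_force: [-0.1, -0.2, -0.3]
grip_width: 92.0
```

View pics/scene1.png

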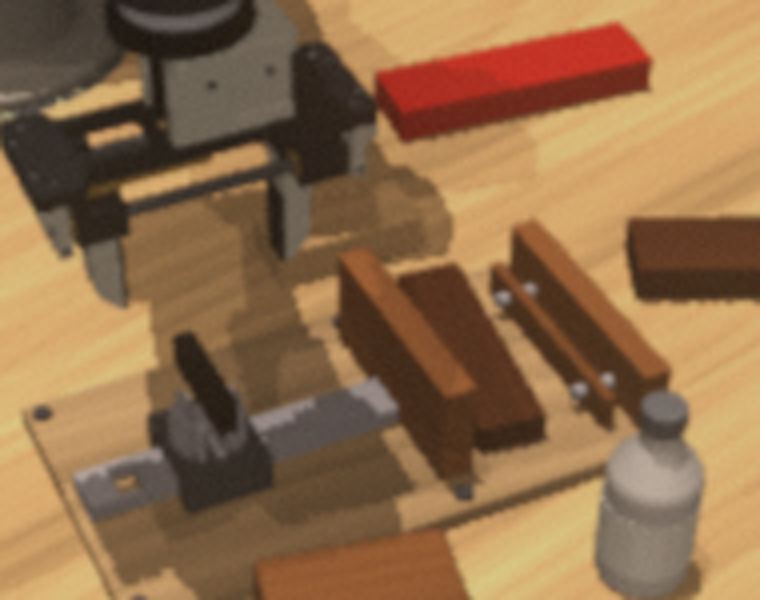

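```bash
cat > rot.py <<'E'
import sys,numpy as np
from plant import bot
from scipy.spatial.transform import Rotation as R
x,y,z,yaw=map(float,sys.argv[1:5])
o=bot.get_obs();d=np.array([x,y,z])-o['tool_pos']
w=(R.from_euler('xyz',[np.pi,0,yaw])*R.from_euler('xyz',o['tcp_rot']).inv()).as_rotvec()
print("t",round(o['time'],2),"pos",o['tool_pos'].round(1),"f",o['contact_force'].round(1),"shift",(d/20).round(2),"turn",(w/np.radians(6)).round(2))
E
python3 rot.py 532.5 -149.5 67 -1.794
```

```text
t 2.0 pos [ 529.1 -145.6  161.3] f [-0.2 -0.1  0.7] shift [ 0.17 -0.2  -4.72] turn [-0.1  -0.08  0.14]
```

```bash
python3 -m jog '{"xyz":[[0.17,-0.2,-0.7],[0,0,-0.7],[0,0,-0.7],[0,0,-0.7],[0,0,-0.7],[0,0,-0.5],[0,0,0],[0,0,0]],"angular":[[-0.1,-0.08,0.14],[0,0,0],[0,0,0],[0,0,0],[0,0,0],[0,0,0],[0,0,0],[0,0,0]]}' -1; python3 rot.py 532.5 -149.5 67 -1.794
```

```text
time: 2.8
tool_pos: [529.7, -157.1, 82.3]
tcp_rot: [-3.136, -0.002, -1.803]
contact_force: [0.3, -0.9, -0.5]
grip_width: 91.8
t 2.8 pos [ 529.7 -157.1   82.3] f [ 0.3 -0.9 -0.5] shift [ 0.14  0.38 -0.76] turn [0.03 0.05 0.09]
```

```bash
python3 -m jog '{"xyz":[[0.1,0.35,0],[0,0,-0.35],[0.05,0.05,-0.4],[0,0,0]],"angular":[[0,0,0.1],[0,0,0],[0,0,0],[0,0,0]]}' -1; python3 rot.py 532.5 -149.5 67 -1.794
```

```text
time: 3.2
tool_pos: [534.0, -148.8, 68.2]
tcp_rot: [-3.132, -0.003, -1.792]
contact_force: [-0.3, 0.5, -0.4]
grip_width: 91.8
t 3.2 pos [ 534.  -148.8   68.2] f [-0.3  0.5 -0.4] shift [-0.07 -0.03 -0.06] turn [ 0.05  0.08 -0.02]
```

Close on the bar.

```bash
python3 -m jog '{"xyz":[[-0.05,0,0],[0,0,0],[0,0,0],[0,0,0],[0,0,0],[0,0,0],[0,0,0],[0,0,0]],"angular":[[0.05,0.05,0],[0,0,0],[0,0,0],[0,0,0],[0,0,0],[0,0,0],[0,0,0],[0,0,0]]}' 1; python3 rot.py 532.5 -149.5 67 -1.794;python3 - <<'E'
from plant import bot,capture
import cv2
for n,o in(("top",(180,160)),("scene",(190,120))):
    im=capture(n)[:,:,::-1];a=im[o[1]:o[1]+150,o[0]:o[0]+190];cv2.imwrite(f"pics/{n}2.png",cv2.resize(a,None,fx=4,fy=4,interpolation=cv2.INTER_CUBIC))
E
```

```text
time: 4.0
tool_pos: [533.1, -149.0, 68.4]
tcp_rot: [-3.139, 0.001, -1.791]
contact_force: [0.2, -0.3, -0.4]
grip_width: 32.5
t 4.0 pos [ 533.1 -149.    68.4] f [ 0.2 -0.3 -0.4] shift [-0.03 -0.03 -0.07] turn [-0.    0.03 -0.02]
```

View pics/scene2.png

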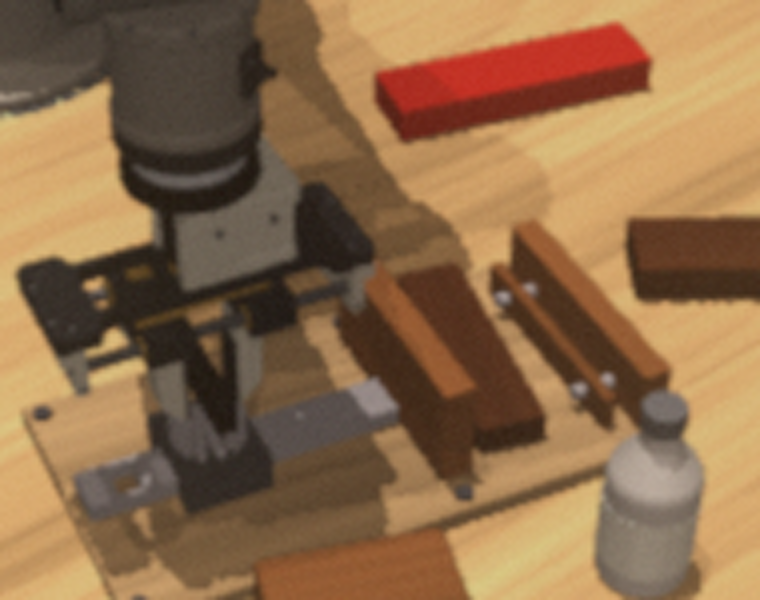

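Fingers at about (170,390) and (245,390) straddle the bar and are still closing.

```bash
python3 -m jog '{"xyz":[[0,0,0],[0,0,0],[0,0,0],[0,0,0],[0,0,0],[0,0,0]],"angular":[[0,0,0],[0,0,0],[0,0,0],[0,0,0],[0,0,0],[0,0,0]]}' 1; python3 rot.py 532.5 -149.5 67 -1.794
```

```text
time: 4.7
tool_pos: [533.1, -148.9, 68.4]
tcp_rot: [-3.139, 0.001, -1.791]
contact_force: [0.5, -0.0, -0.4]
grip_width: 13.9
t 4.7 pos [ 533.1 -148.9   68.4] f [ 0.5 -0.  -0.4] shift [-0.03 -0.03 -0.07] turn [-0.    0.03 -0.03]
```

```bash
python3 -m jog '{"xyz":[[0,0,0.3],[0,0,0.3],[0,0,0.3],[0,0,0.3],[0,0,0]],"angular":[[0,0,0],[0,0,0],[0,0,0],[0,0,0],[0,0,0]]}'; python3 rot.py 533 -149 96.4 -1.791
```

```text
time: 5.2
tool_pos: [532.9, -148.8, 89.6]
tcp_rot: [-3.141, 0.002, -1.792]
contact_force: [4.5, -2.2, -15.5]
grip_width: 13.8
t 5.2 pos [ 532.9 -148.8   89.6] f [  4.5  -2.2 -15.5] shift [ 0.   -0.01  0.34] turn [-0.02  0.01  0.01]
```

```bash
python3 -m jog '{"xyz":[[0,0,0.25],[0,0,0.1],[0,0,0]],"angular":[[0,0,0],[0,0,0],[0,0,0]]}'; python3 rot.py 533 -149 96.7 -1.791
```

```text
time: 5.5
tool_pos: [532.9, -148.9, 94.6]
tcp_rot: [3.141, 0.002, -1.792]
contact_force: [5.1, -1.5, -16.9]
grip_width: 13.9
t 5.5 pos [ 532.9 -148.9   94.6] f [  5.1  -1.5 -16.9] shift [ 0.   -0.01  0.1 ] turn [-0.02 -0.    0.01]
```

```bash
python3 -m jog '{"xyz":[[0,0,0.12],[0,0,0.05],[0,0,0],[0,0,0],[0,0,0],[0,0,0]],"angular":[[0,0,0],[0,0,0],[0,0,0.4],[0,0,0.4],[0,0,0.4],[0,0,0]]}'; python3 rot.py 533 -149 96.7 -0.691
```

```text
time: 6.1
tool_pos: [533.0, -148.7, 93.2]
tcp_rot: [3.139, 0.003, -1.661]
contact_force: [3.9, -1.5, -17.1]
grip_width: 13.6
t 6.1 pos [ 533.  -148.7   93.2] f [  3.9  -1.5 -17.1] shift [ 0.   -0.02  0.18] turn [-0.02 -0.04  9.27]
```

```bash
python3 -m jog '{"xyz":[[0,0,0.2],[0,0,0.07],[0,0,0.05],[0,0,0.05],[0,0,0.05]],"angular":[[0,0,0],[0,0,0.7],[0,0,0.7],[0,0,0.7],[0,0,0]]}'; python3 rot.py 533 -149 96.7 -0.691
```

```text
time: 6.6
tool_pos: [532.9, -148.3, 97.2]
tcp_rot: [3.137, 0.005, -1.433]
contact_force: [4.3, -1.6, -17.2]
grip_width: 13.6
t 6.6 pos [ 532.9 -148.3   97.2] f [  4.3  -1.6 -17.2] shift [ 0.   -0.03 -0.03] turn [-0.02 -0.06  7.08]
```

```bash
python3 -m jog '{"xyz":[[0,-0.03,0.03],[0,0,0.03],[0,0,0.03],[0,0,0.03],[0,0,0.03],[0,0,0]],"angular":[[0,-0.05,0.9],[0,0,0.9],[0,0,0.9],[0,0,0.9],[0,0,0.9],[0,0,0]]}'; python3 rot.py 533 -149 96.7 -0.691
```

```text
time: 7.2
tool_pos: [532.7, -147.7, 94.9]
tcp_rot: [3.141, 0.008, -0.942]
contact_force: [4.8, -2.6, -17.2]
grip_width: 13.4
t 7.2 pos [ 532.7 -147.7   94.9] f [  4.8  -2.6 -17.2] shift [ 0.01 -0.06  0.09] turn [-0.05 -0.05  2.4 ]
```

```bash
python3 -m jog '{"xyz":[[0,-0.05,0.08],[0,0,0.05],[0,0,0.05],[0,0,0]],"angular":[[-0.05,-0.05,0.9],[0,0,0.9],[0,0,0.6],[0,0,0]]}'; python3 rot.py 533 -149 96.7 -0.691;python3 - <<'E'
from plant import bot,capture
import cv2
for n,o in(("top",(180,160)),("scene",(190,120))):
    im=capture(n)[:,:,::-1];a=im[o[1]:o[1]+150,o[0]:o[0]+190];cv2.imwrite(f"pics/{n}3.png",cv2.resize(a,None,fx=4,fy=4,interpolation=cv2.INTER_CUBIC))
E
```

```text
time: 7.6
tool_pos: [532.4, -147.4, 94.9]
tcp_rot: [-3.14, 0.004, -0.68]
contact_force: [4.1, -2.7, -16.9]
grip_width: 13.9
t 7.6 pos [ 532.4 -147.4   94.9] f [  4.1  -2.7 -16.9] shift [ 0.03 -0.08  0.09] turn [-0.03 -0.02 -0.1 ]
```

View pics/scene3.png

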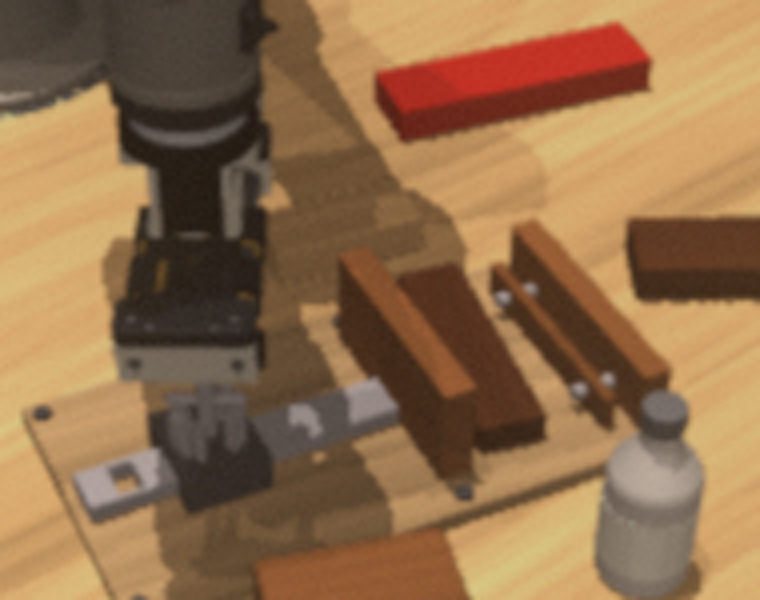

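```bash
python3 -m jog '{"xyz":[[0,-0.05,-0.1],[0,0,-0.1],[0,0,-0.08],[0,0,0]],"angular":[[0,0,0],[0,0,0],[0,0,0],[0,0,0]]}'; python3 rot.py 533 -149 88.4 -0.691
```

```text
time: 8.1
tool_pos: [532.5, -147.4, 88.3]
tcp_rot: [-3.139, 0.006, -0.682]
contact_force: [2.1, -0.6, -9.1]
grip_width: 14.0
t 8.1 pos [ 532.5 -147.4   88.3] f [ 2.1 -0.6 -9.1] shift [ 0.02 -0.08  0.01] turn [-0.05 -0.03 -0.09]
```

```bash
python3 -m jog '{"xyz":[[0,0,-0.03],[0,0,0]],"angular":[[0,0,0],[0,0,0]]}'; python3 -m jog '{"xyz":[[0,0,0],[0,0,0],[0,0,0],[0,0,0],[0,0,0],[0,0,0]],"angular":[[0,0,0],[0,0,0],[0,0,0],[0,0,0],[0,0,0],[0,0,0]]}' -1;  python3 rot.py 533 -149 140 -0.223
```

```text
time: 8.3
tool_pos: [532.5, -147.4, 88.3]
tcp_rot: [-3.139, 0.005, -0.682]
contact_force: [3.4, -0.6, -10.5]
grip_width: 13.7
time: 8.9
tool_pos: [532.7, -147.7, 91.3]
tcp_rot: [-3.138, 0.003, -0.682]
contact_force: [-1.3, -0.3, -0.5]
grip_width: 57.3
t 8.9 pos [ 532.7 -147.7   91.3] f [-1.3 -0.3 -0.5] shift [ 0.02 -0.07  2.44] turn [-0.04 -0.01  4.38]
```

```bash
python3 -m jog '{"xyz":[[0,0,0],[0,0,0],[0,0,0],[0,0,0.5],[0,0,0.8],[0,0,0.9],[0,0,0.9],[0,0,0]],"angular":[[0,0,0],[0,0,0],[0,0,0],[0,0,0],[0,0,0],[0,0,0],[0,0,0],[0,0,0]]}' -1;  python3 rot.py 533 -149 140 -0.223;python3 - <<'E'
from plant import bot,capture
import cv2
for n,o in(("top",(180,160)),("scene",(190,120))):
    im=capture(n)[:,:,::-1];a=im[o[1]:o[1]+150,o[0]:o[0]+190];cv2.imwrite(f"pics/{n}4.png",cv2.resize(a,None,fx=4,fy=4,interpolation=cv2.INTER_CUBIC))
from h import *
print(ray("top",(246,138),130),ray("scene",(356,224),130), j2w((557,-42.5,-.223),[(0,-20,59),(0,-30,59),(0,8,59),(0,63,59)]))
E
```

```text
time: 9.7
tool_pos: [532.4, -147.5, 157.3]
tcp_rot: [-3.139, 0.003, -0.682]
contact_force: [1.4, 0.1, 0.1]
grip_width: 91.8
t 9.7 pos [ 532.4 -147.5  157.3] f [1.4 0.1 0.1] shift [ 0.03 -0.07 -0.87] turn [-0.04 -0.02  4.38]
[746.484432    4.7864729 130.       ] [754.36118395   2.32483321 130.        ] [[552.57687342 -62.0047674   59.        ]
 [550.36531013 -71.7571511   59.        ]
 [558.76925063 -34.69809304  59.        ]
 [570.93284873  18.9400173   59.        ]]
```

View pics/scene4.png

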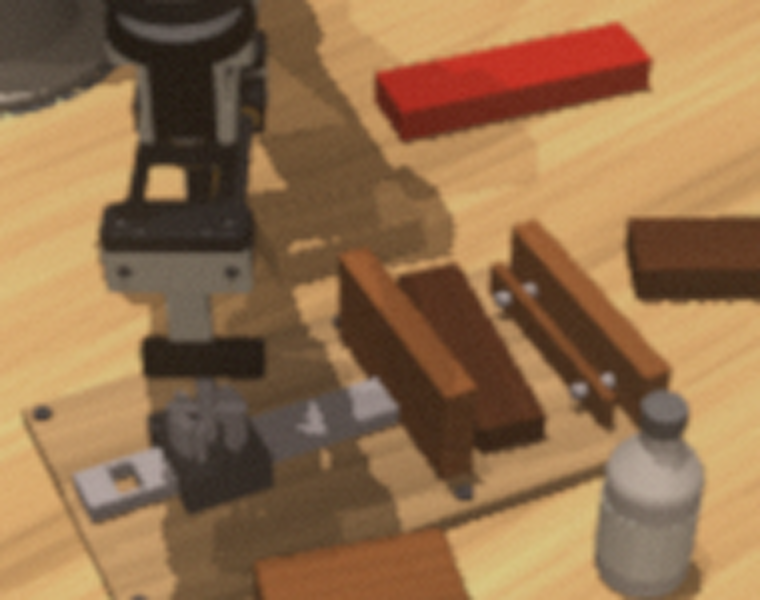

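```bash
python3 -m jog '{"xyz":[[0.2,0.9,0],[0.2,0.9,0],[0.2,0.9,0],[0.2,0.9,0],[0.1,0.3,0],[0,0,0],[0,0,0],[0,0,0]],"angular":[[0,0,0.9],[0,0,0.9],[0,0,0.9],[0,0,0.9],[0,0,0.7],[0,0,0],[0,0,0],[0,0,0]]}' 1;  python3 rot.py 551 -70 58 -0.223
```

```text
time: 10.6
tool_pos: [544.9, -65.9, 146.5]
tcp_rot: [-3.14, 0.022, -0.219]
contact_force: [-0.6, 0.3, -0.1]
grip_width: 32.5
t 10.6 pos [544.9 -65.9 146.5] f [-0.6  0.3 -0.1] shift [ 0.3  -0.2  -4.42] turn [-0.06 -0.2  -0.03]
```

```bash
python3 -m jog '{"xyz":[[0.3,-0.2,-0.5],[0.1,0.1,-0.7],[0.1,0.1,-0.7],[0.1,0.1,-0.7],[0.1,0.1,-0.7],[0,0,-0.6],[0,0,0],[0,0,0]],"angular":[[-0.06,-0.2,0],[0,-0.05,0],[0,-0.05,0],[0,-0.05,0],[0,0,0],[0,0,0],[0,0,0],[0,0,0]]}' 1;  python3 rot.py 551 -70 58 -0.223
```

```text
time: 11.4
tool_pos: [558.5, -66.8, 65.1]
tcp_rot: [-3.139, -0.017, -0.235]
contact_force: [0.7, 0.2, -0.1]
grip_width: 0.2
t 11.4 pos [558.5 -66.8  65.1] f [ 0.7  0.2 -0.1] shift [-0.37 -0.16 -0.36] turn [0.01 0.16 0.11]
```

```bash
python3 -m jog '{"xyz":[[-0.3,0,-0.35],[0.02,0.3,0],[0.07,0.3,0],[0,0,0]],"angular":[[0,0.16,0.1],[0,0,0],[0,0,0],[0,0,0]]}' 1;  python3 rot.py 556 -45 58 -0.223
```

```text
time: 11.8
tool_pos: [554.6, -54.5, 59.2]
tcp_rot: [3.14, -0.002, -0.225]
contact_force: [-0.2, -0.1, -0.4]
grip_width: 0.6
t 11.8 pos [554.6 -54.5  59.2] f [-0.2 -0.1 -0.4] shift [ 0.07  0.47 -0.06] turn [0.02 0.01 0.01]
```

```bash
for i in 1; do python3 -m jog '{"xyz":[[0.05,0.25,-0.03],[0.05,0.25,0]],"angular":[[0,0,0],[0,0,0]]}' 1; python3 -m jog '{"xyz":[[0.03,0.15,0]],"angular":[[0,0,0]]}' 1; done; python3 rot.py 556 -45 58 -0.223
```

```text
time: 12.0
tool_pos: [557.1, -43.9, 59.1]
tcp_rot: [3.14, -0.003, -0.225]
contact_force: [0.3, -0.6, 0.7]
grip_width: 0.5
time: 12.1
tool_pos: [557.9, -40.4, 59.2]
tcp_rot: [3.139, -0.003, -0.224]
contact_force: [0.5, -3.1, -1.3]
grip_width: 0.5
t 12.1 pos [557.9 -40.4  59.2] f [ 0.5 -3.1 -1.3] shift [-0.09 -0.23 -0.06] turn [0.03 0.03 0.01]
```

```bash
python3 -m jog '{"xyz":[[0.05,0.22,0],[0.05,0.22,0],[0.05,0.22,0],[0.05,0.22,0],[0,0,0],[0,0,0]],"angular":[[0,0,0],[0,0,0],[0,0,0],[0,0,0],[0,0,0],[0,0,0]]}' 1; python3 rot.py 563.5 -15.5 58 -0.223
```

```text
time: 12.7
tool_pos: [562.3, -21.5, 59.2]
tcp_rot: [3.138, -0.003, -0.223]
contact_force: [-0.7, -3.2, 0.1]
grip_width: 0.5
t 12.7 pos [562.3 -21.5  59.2] f [-0.7 -3.2  0.1] shift [ 0.06  0.3  -0.06] turn [0.04 0.03 0.  ]
```

```bash
python3 -m jog '{"xyz":[[0.05,0.2,0],[0.02,0.1,0],[0,0,0],[0,0,0]],"angular":[[0,0,0],[0,0,0],[0,0,0],[0,0,0]]}' 1; python3 rot.py 563.5 -15.5 58 -0.223;python3 - <<'E'
from plant import bot,capture
import cv2
for n,o in(("top",(180,160)),("scene",(190,120))):
    im=capture(n)[:,:,::-1];a=im[o[1]:o[1]+150,o[0]:o[0]+190];cv2.imwrite(f"pics/{n}5.png",cv2.resize(a,None,fx=4,fy=4,interpolation=cv2.INTER_CUBIC))
E
```

```text
time: 13.1
tool_pos: [563.7, -15.5, 59.3]
tcp_rot: [3.138, -0.003, -0.224]
contact_force: [-1.3, -2.1, 0.0]
grip_width: 0.5
t 13.1 pos [563.7 -15.5  59.3] f [-1.3 -2.1  0. ] shift [-0.01  0.   -0.06] turn [0.04 0.02 0.01]
```

View pics/scene5.png

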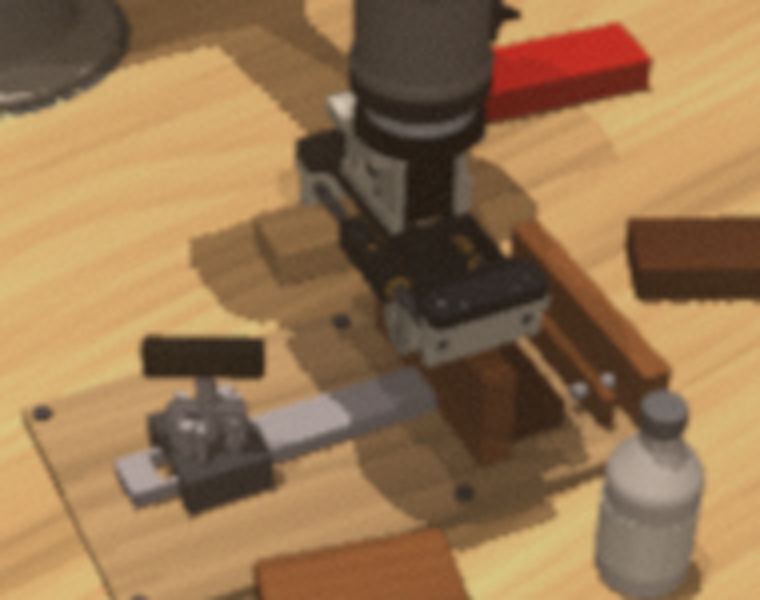

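View pics/top5.png

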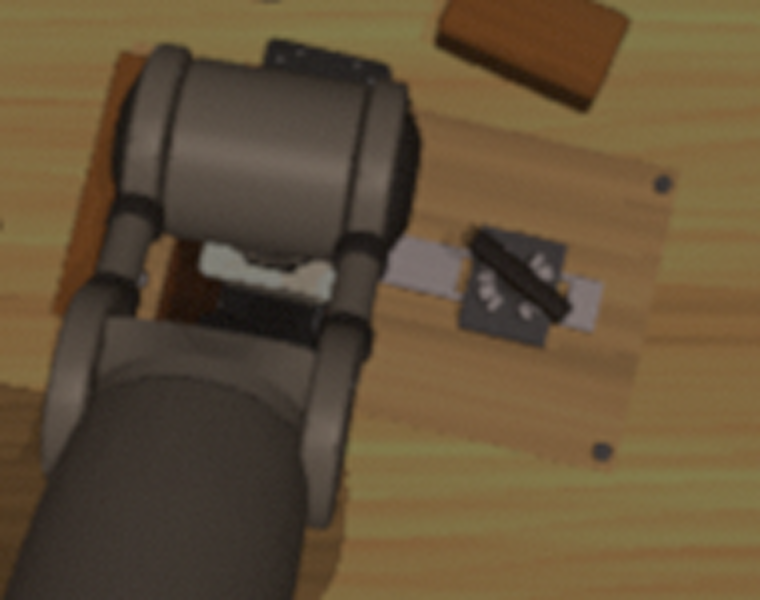

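```bash
python3 -m jog '{"xyz":[[-0.05,-0.3,0],[-0.05,-0.3,0.2],[0,-0.2,0.8],[0,0,1],[0,0,1],[0,0,1],[0,0,1],[0,0,0.3],[0,0,0]],"angular":[[0,0,0],[0,0,0],[0,0,0],[0,0,-0.6],[0,0,-0.9],[0,0,-0.9],[0,0,-0.9],[0,0,-0.6],[0,0,0]]}' 1; python3 rot.py 532.5 -147.8 155 -0.685
```

```text
time: 14.1
tool_pos: [560.4, -34.1, 171.0]
tcp_rot: [-3.14, -0.002, -0.65]
contact_force: [-0.0, 0.6, 0.6]
grip_width: 0.4
t 14.1 pos [560.4 -34.1 171. ] f [-0.   0.6  0.6] shift [-1.4  -5.68 -0.8 ] turn [-0.    0.03 -0.33]
```

```bash
python3 -m jog '{"xyz":[[-0.25,-0.95,-0.1],[-0.25,-0.95,-0.1],[-0.25,-0.95,-0.1],[-0.25,-0.95,-0.1],[-0.25,-0.95,-0.1],[-0.1,-0.8,0],[0,0,0],[0,0,0],[0,0,0]],"angular":[[0,0,-0.3],[0,0,0],[0,0,0],[0,0,0],[0,0,0],[0,0,0],[0,0,0],[0,0,0],[0,0,0]]}' -1; python3 rot.py 532.5 -147.8 88.5 -0.685
```

```text
time: 15.0
tool_pos: [530.1, -148.4, 157.8]
tcp_rot: [-3.138, 0.003, -0.668]
contact_force: [0.7, 0.3, 0.2]
grip_width: 67.8
t 15.0 pos [ 530.1 -148.4  157.8] f [0.7 0.3 0.2] shift [ 0.12  0.03 -3.47] turn [-0.04 -0.   -0.16]
```

```bash
python3 -m jog '{"xyz":[[0.12,0.03,0],[0,0.05,-0.5],[0,0.05,-0.6],[0,0.05,-0.6],[0,0.05,-0.6],[0,0,0],[0,0,0]],"angular":[[-0.04,0,-0.16],[0,0,0],[0,0,0],[0,0,0],[0,0,0],[0,0,0],[0,0,0]]}' -1; python3 rot.py 532.5 -147.8 88.5 -0.685
```

```text
time: 15.7
tool_pos: [532.2, -139.3, 106.3]
tcp_rot: [3.141, 0.003, -0.68]
contact_force: [-0.4, -0.1, 0.4]
grip_width: 91.7
t 15.7 pos [ 532.2 -139.3  106.3] f [-0.4 -0.1  0.4] shift [ 0.01 -0.43 -0.89] turn [-0.02 -0.03 -0.04]
```

```bash
python3 -m jog '{"xyz":[[0,-0.35,0],[0,-0.05,-0.4],[0,0,-0.4],[0,0,0]],"angular":[[0,0,0],[0,0,0],[0,0,0],[0,0,0]]}' -1; python3 rot.py 532.5 -147.8 88.5 -0.685
```

```text
time: 16.1
tool_pos: [532.8, -148.4, 89.8]
tcp_rot: [3.141, 0.001, -0.68]
contact_force: [-0.1, -0.0, 0.2]
grip_width: 91.5
t 16.1 pos [ 532.8 -148.4   89.8] f [-0.1 -0.   0.2] shift [-0.02  0.03 -0.07] turn [-0.01 -0.01 -0.04]
```

```bash
python3 -m jog '{"xyz":[[0,0.03,-0.06],[0,0,0],[0,0,0],[0,0,0],[0,0,0],[0,0,0],[0,0,0],[0,0,0],[0,0,0],[0,0,0]],"angular":[[0,0,-0.04],[0,0,0],[0,0,0],[0,0,0],[0,0,0],[0,0,0],[0,0,0],[0,0,0],[0,0,0],[0,0,0]]}' 1;python3 -m jog '{"xyz":[[0,0,0],[0,0,0],[0,0,0]],"angular":[[0,0,0],[0,0,0],[0,0,0]]}' ; python3 rot.py 532.5 -147.8 88.5 -0.685
```

```text
time: 17.1
tool_pos: [533.2, -147.8, 89.2]
tcp_rot: [-3.141, 0.0, -0.685]
contact_force: [0.1, 0.2, -0.6]
grip_width: 16.1
time: 17.4
tool_pos: [532.9, -147.4, 89.2]
tcp_rot: [-3.142, 0.001, -0.684]
contact_force: [-1.4, -0.0, 0.8]
grip_width: 14.0
t 17.4 pos [ 532.9 -147.4   89.2] f [-1.4 -0.   0.8] shift [-0.02 -0.02 -0.03] turn [-0.01 -0.01 -0.01]
```

```bash
python3 -m jog '{"xyz":[[0,0,0.15],[0,0,0.15],[0,0,0.15],[0,0,0.08],[0,0,0.06]],"angular":[[0,0,0],[0,0,0],[0,0,0],[0,0,-0.4],[0,0,-0.4]]}'; python3 rot.py 532.9 -148.5 97 -1.791
```

```text
time: 17.9
tool_pos: [532.7, -147.4, 95.1]
tcp_rot: [3.141, 0.005, -0.771]
contact_force: [5.1, -0.7, -17.1]
grip_width: 14.0
t 17.9 pos [ 532.7 -147.4   95.1] f [  5.1  -0.7 -17.1] shift [ 0.01 -0.05  0.1 ] turn [-0.04 -0.02 -9.74]
```

```bash
python3 -m jog '{"xyz":[[0,-0.02,0.12],[0,0,0.06],[0,0,0.05],[0,0,0.05],[0,0,0.05]],"angular":[[0,0,-0.4],[0,0,-0.8],[0,0,-0.8],[0,0,-0.8],[0,0,-0.8]]}'; python3 rot.py 532.9 -148.5 97 -1.791
```

```text
time: 18.4
tool_pos: [533.0, -148.0, 95.8]
tcp_rot: [3.139, 0.007, -1.163]
contact_force: [4.4, -0.8, -16.5]
grip_width: 13.6
t 18.4 pos [ 533.  -148.    95.8] f [  4.4  -0.8 -16.5] shift [-0.01 -0.03  0.06] turn [-0.07 -0.03 -6.  ]
```

```bash
python3 -m jog '{"xyz":[[0,0,0.06],[0,0,0.05],[0,0,0.05],[0,0,0.05],[0,0,0.05],[0,0,0.05],[0,0,0.02]],"angular":[[-0.06,-0.03,-0.9],[0,0,-0.9],[0,0,-0.9],[0,0,-0.9],[0,0,-0.9],[0,0,-0.9],[0,0,0]]}'; python3 rot.py 532.9 -148.5 97 -1.791
```

```text
time: 19.1
tool_pos: [533.1, -148.9, 94.2]
tcp_rot: [3.136, 0.002, -1.755]
contact_force: [4.9, -1.5, -16.0]
grip_width: 13.7
t 19.1 pos [ 533.1 -148.9   94.2] f [  4.9  -1.5 -16. ] shift [-0.01  0.02  0.14] turn [-0.03 -0.05 -0.35]
```

```bash
python3 -m jog '{"xyz":[[0,0,0.12],[0,0,0],[0,0,-0.15],[0,0,-0.15],[0,0,-0.15],[0,0,-0.1],[0,0,-0.05],[0,0,0]],"angular":[[0,0,-0.3],[0,0,0],[0,0,0],[0,0,0],[0,0,0],[0,0,0],[0,0,0],[0,0,0]]}'; python3 rot.py 532.9 -148.5 82.2 -1.791
```

```text
time: 19.9
tool_pos: [533.2, -148.9, 83.1]
tcp_rot: [3.135, 0.002, -1.776]
contact_force: [2.2, -0.5, -10.2]
grip_width: 13.4
t 19.9 pos [ 533.2 -148.9   83.1] f [  2.2  -0.5 -10.2] shift [-0.02  0.02 -0.05] turn [-0.03 -0.05 -0.14]
```

```bash
python3 -m jog '{"xyz":[[0,0,-0.05],[0,0,-0.03],[0,0,0],[0,0,0]],"angular":[[0,0,-0.14],[0,0,0],[0,0,0],[0,0,0]]}'; python3 rot.py 532.9 -148.5 82.2 -1.791
```

```text
time: 20.3
tool_pos: [533.2, -148.9, 82.9]
tcp_rot: [3.137, 0.002, -1.792]
contact_force: [1.1, -0.8, -6.1]
grip_width: 14.1
t 20.3 pos [ 533.2 -148.9   82.9] f [ 1.1 -0.8 -6.1] shift [-0.02  0.02 -0.04] turn [-0.03 -0.04  0.01]
```

```bash
python3 -m jog '{"xyz":[[0,0,-0.03],[0,0,0],[0,0,0],[0,0,0],[0,0,0],[0,0,0],[0,0,0],[0,0,0.5],[0,0,0.8],[0,0,0.8]],"angular":[[0,0,0],[0,0,0],[0,0,0],[0,0,0],[0,0,0],[0,0,0],[0,0,0],[0,0,0],[0,0,0],[0,0,0]]}' -1;python3 -m jog '{"xyz":[[0,0,0.8],[0,0,0.7],[0,0,0]],"angular":[[0,0,0],[0,0,0],[0,0,0]]}' ; python3 rot.py 555 -60 150 -0.223;python3 - <<'E'
from plant import bot,capture
import cv2
for n,o in(("top",(180,160)),("scene",(190,120))):
    im=capture(n)[:,:,::-1];a=im[o[1]:o[1]+150,o[0]:o[0]+190];cv2.imwrite(f"pics/{n}6.png",cv2.resize(a,None,fx=4,fy=4,interpolation=cv2.INTER_CUBIC))
E
```

```text
time: 21.3
tool_pos: [532.6, -148.8, 126.6]
tcp_rot: [3.134, 0.002, -1.792]
contact_force: [0.5, 1.5, -0.2]
grip_width: 88.9
time: 21.6
tool_pos: [534.0, -149.3, 162.1]
tcp_rot: [3.14, 0.001, -1.792]
contact_force: [0.3, -0.0, -1.1]
grip_width: 91.7
t 21.6 pos [ 534.  -149.3  162.1] f [ 0.3 -0.  -1.1] shift [ 1.05  4.47 -0.6 ] turn [ 0.   -0.02 14.98]
```

View pics/scene6.png

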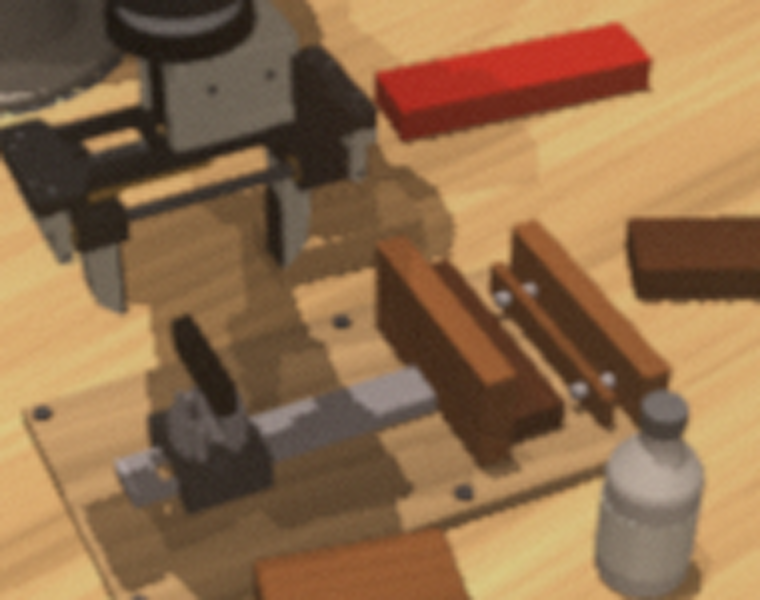

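View pics/top6.png

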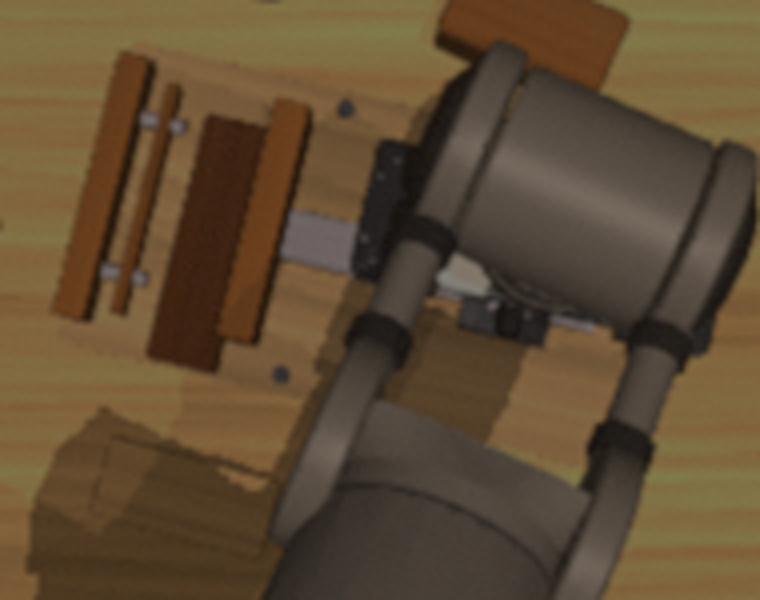

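```bash
python3 -m jog '{"xyz":[[0.1,0.5,0],[0.1,0.5,0],[0.1,0.5,0],[0.1,0.5,0],[0.1,0.5,0],[0.1,0.5,0],[0.1,0.5,0],[0.1,0.4,0],[0.1,0.2,0],[0.1,0,0]],"angular":[[0,0,1],[0,0,1],[0,0,1],[0,0,1],[0,0,1],[0,0,1],[0,0,1],[0,0,1],[0,0,1],[0,0,1]]}' 1;python3 -m jog '{"xyz":[[0,0,0],[0,0,0],[0,0,0],[0,0,0],[0,0,0],[0,0,0]],"angular":[[0,0,1],[0,0,1],[0,0,1],[0,0,1],[0,0,0.7],[0,0,0]]}' ; python3 rot.py 555 -50 58 -0.223
```

```text
time: 22.7
tool_pos: [547.5, -62.3, 149.4]
tcp_rot: [3.122, 0.014, -0.704]
contact_force: [-0.4, -0.5, 0.5]
grip_width: 16.7
time: 23.3
tool_pos: [544.0, -60.9, 142.6]
tcp_rot: [3.121, 0.026, -0.188]
contact_force: [-0.3, -0.2, 0.8]
grip_width: 0.3
t 23.3 pos [544.  -60.9 142.6] f [-0.3 -0.2  0.8] shift [ 0.55  0.54 -4.23] turn [ 0.14 -0.29 -0.33]
```

```bash
python3 -m jog '{"xyz":[[0.4,0.3,-0.3],[0.1,0.1,-0.7],[0.05,0.1,-0.7],[0,0.05,-0.7],[0,0.05,-0.7],[0,0.05,-0.6],[0,0,0],[0,0,0]],"angular":[[0.14,-0.29,-0.3],[0,0,0],[0,0,0],[0,0,0],[0,0,0],[0,0,0],[0,0,0],[0,0,0]]}' 1;  python3 rot.py 559 -40 58 -0.223
```

```text
time: 24.1
tool_pos: [552.9, -47.0, 61.7]
tcp_rot: [-3.14, 0.006, -0.237]
contact_force: [-1.0, -0.1, 0.5]
grip_width: 0.4
t 24.1 pos [552.9 -47.   61.7] f [-1.  -0.1  0.5] shift [ 0.3   0.35 -0.19] turn [-0.02 -0.05  0.13]
```

```bash
python3 -m jog '{"xyz":[[0.35,0.4,-0.15],[0.05,0.4,0],[0.07,0.3,0],[0,0,0]],"angular":[[0,-0.05,0.13],[0,0,0],[0,0,0],[0,0,0]]}' 1;  python3 rot.py 563.7 -15.5 58 -0.223
```

```text
time: 24.5
tool_pos: [564.4, -23.1, 60.3]
tcp_rot: [-3.139, -0.003, -0.223]
contact_force: [-0.4, 0.1, 1.2]
grip_width: 0.5
t 24.5 pos [564.4 -23.1  60.3] f [-0.4  0.1  1.2] shift [-0.04  0.38 -0.11] turn [-0.02  0.03  0.  ]
```

```bash
python3 -m jog '{"xyz":[[0.03,0.25,-0.03],[0.05,0.25,0],[0.05,0.25,0],[0.05,0.25,0],[0.05,0.2,0],[0,0,0]],"angular":[[0,0,0],[0,0,0],[0,0,0],[0,0,0],[0,0,0],[0,0,0]]}' 1;  python3 rot.py 569.6 11.6 58 -0.223
```

```text
time: 25.1
tool_pos: [567.6, -7.4, 60.2]
tcp_rot: [3.128, -0.003, -0.222]
contact_force: [0.1, -0.2, 0.1]
grip_width: 0.6
t 25.1 pos [567.6  -7.4  60.2] f [ 0.1 -0.2  0.1] shift [ 0.1   0.95 -0.11] turn [ 0.13 -0.   -0.01]
```

```bash
python3 -m jog '{"xyz":[[0.04,0.2,0],[0.04,0.2,0],[0.04,0.2,0]],"angular":[[0.1,0,0],[0,0,0],[0,0,0]]}' 1;  python3 rot.py 569.6 11.6 58 -0.223
python3 - <<'E'
from plant import bot,capture
import cv2
for n,o in(("top",(180,160)),("scene",(190,120))):
    im=capture(n)[:,:,::-1];a=im[o[1]:o[1]+150,o[0]:o[0]+190];cv2.imwrite(f"pics/{n}7.png",cv2.resize(a,None,fx=4,fy=4,interpolation=cv2.INTER_CUBIC))
E
```

```text
time: 25.4
tool_pos: [568.9, -1.1, 60.2]
tcp_rot: [3.13, 0.001, -0.222]
contact_force: [-3.8, -12.6, 0.7]
grip_width: 0.3
t 25.4 pos [568.9  -1.1  60.2] f [ -3.8 -12.6   0.7] shift [ 0.04  0.64 -0.11] turn [ 0.11 -0.03 -0.01]
```

View pics/scene7.png

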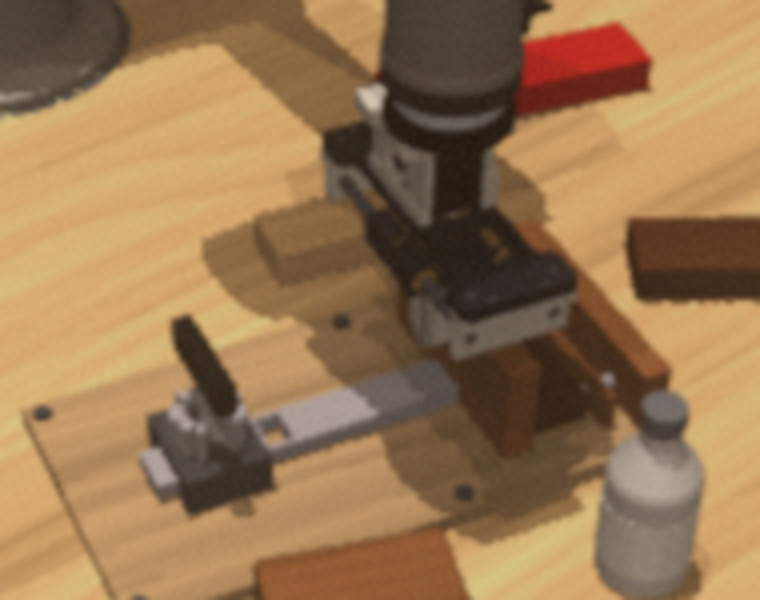

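```bash
python3 -m jog '{"xyz":[[0.05,0.25,0],[0.05,0.25,0],[0.05,0.25,0]],"angular":[[0.1,0,0],[0,0,0],[0,0,0]]}' 1;  python3 rot.py 569.6 11.6 58 -0.223
```

```text
time: 25.8
tool_pos: [571.4, 10.2, 60.3]
tcp_rot: [3.135, 0.003, -0.223]
contact_force: [-2.0, -11.5, 0.6]
grip_width: 0.5
t 25.8 pos [571.4  10.2  60.3] f [ -2.  -11.5   0.6] shift [-0.09  0.07 -0.11] turn [ 0.05 -0.04 -0.  ]
```

```bash
python3 -m jog '{"xyz":[[0.02,0.12,0]],"angular":[[0.05,0,0]]}' 1;  python3 - <<'E'
from plant import bot,capture
import cv2
for n,o in(("top",(180,160)),("scene",(190,120))):
    im=capture(n)[:,:,::-1];a=im[o[1]:o[1]+150,o[0]:o[0]+190];cv2.imwrite(f"pics/{n}8.png",cv2.resize(a,None,fx=4,fy=4,interpolation=cv2.INTER_CUBIC))
E
python3 rot.py 569.6 11.6 58 -0.223
```

```text
time: 25.9
tool_pos: [571.6, 11.2, 60.2]
tcp_rot: [3.138, 0.005, -0.223]
contact_force: [-2.0, -12.3, -0.2]
grip_width: 0.4
t 26.0 pos [571.6  11.1  60.2] f [-1.  -9.3 -0.4] shift [-0.1   0.02 -0.11] turn [ 0.02 -0.05 -0.  ]
```

View pics/scene8.png

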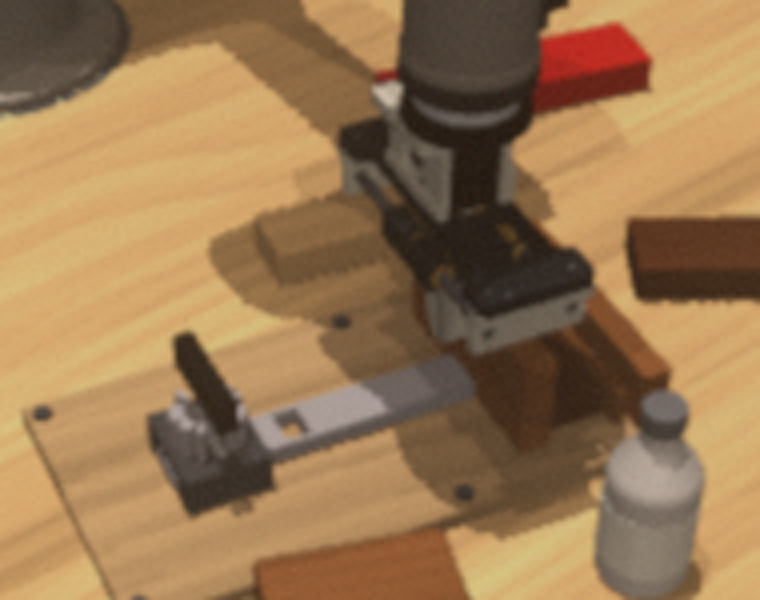

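The handle's top end is at (185,335), the same as at the start, so the pin has dropped. Backing off now.

```bash
python3 -m jog '{"xyz":[[-0.05,-0.25,0],[-0.05,-0.25,0],[-0.05,-0.3,0],[-0.05,-0.3,0.2],[0,-0.1,0.8],[0,0,1],[0,0,1],[0,0,1],[0,0,1],[0,0,0.5]],"angular":[[0,0,0],[0,0,0],[0,0,0],[0,0,0],[0,0,0],[0,0,0],[0,0,0],[0,0,0],[0,0,0],[0,0,0]]}' 1;python3 -m jog '{"xyz":[[-0.5,-1,0.3],[-0.5,-1,0.3],[-0.5,-1,0.3],[-0.5,-1,0.3],[-0.5,-1,0.3],[-0.5,-1,0.3],[-0.5,-1,0.3],[-0.5,-1,0.3],[-0.5,-1,0.3],[-0.5,-1,0.3]],"angular":[[0,0,0],[0,0,0],[0,0,0],[0,0,0],[0,0,0],[0,0,0],[0,0,0],[0,0,0],[0,0,0],[0,0,0]]}';python3 -m jog '{"xyz":[[-0.5,-1,0],[-0.5,-1,0],[-0.5,-1,0],[-0.5,-1,0],[0,0,0],[0,0,0]],"angular":[[0,0,0],[0,0,0],[0,0,0],[0,0,0],[0,0,0],[0,0,0]]}'
python3 - <<'E'
from plant import bot,capture
import cv2
for n,o in(("top",(180,160)),("scene",(190,120))):
    im=capture(n)[:,:,::-1];a=im[o[1]:o[1]+150,o[0]:o[0]+190];cv2.imwrite(f"pics/{n}9.png",cv2.resize(a,None,fx=4,fy=4,interpolation=cv2.INTER_CUBIC))
E
```

```text
time: 27.0
tool_pos: [565.7, -14.3, 174.2]
tcp_rot: [3.142, 0.008, -0.224]
contact_force: [0.4, -1.3, -0.6]
grip_width: 0.7
time: 28.0
tool_pos: [460.9, -218.9, 236.2]
tcp_rot: [-3.138, 0.008, -0.219]
contact_force: [-1.0, 0.1, -0.1]
grip_width: 0.1
time: 28.6
tool_pos: [417.2, -304.0, 236.1]
tcp_rot: [-3.137, 0.008, -0.222]
contact_force: [0.8, 0.9, 0.1]
grip_width: 0.3
```

View pics/scene9.png

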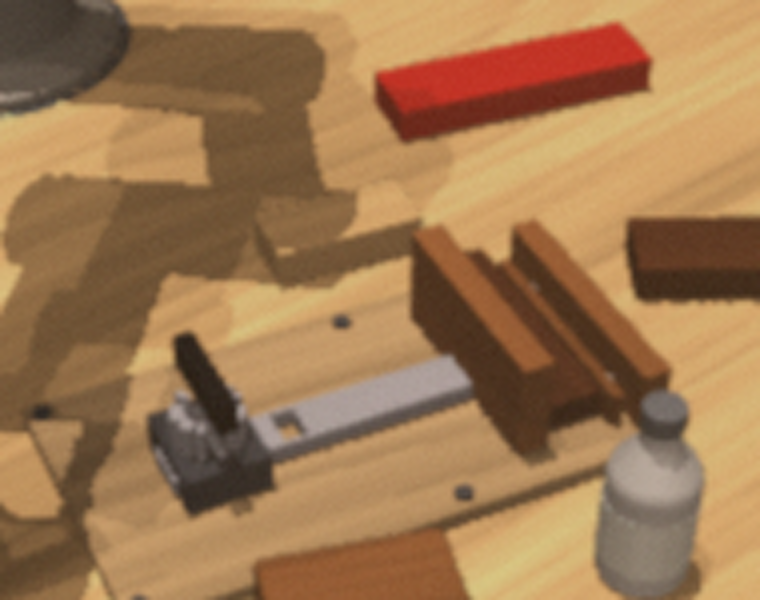

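View pics/top9.png

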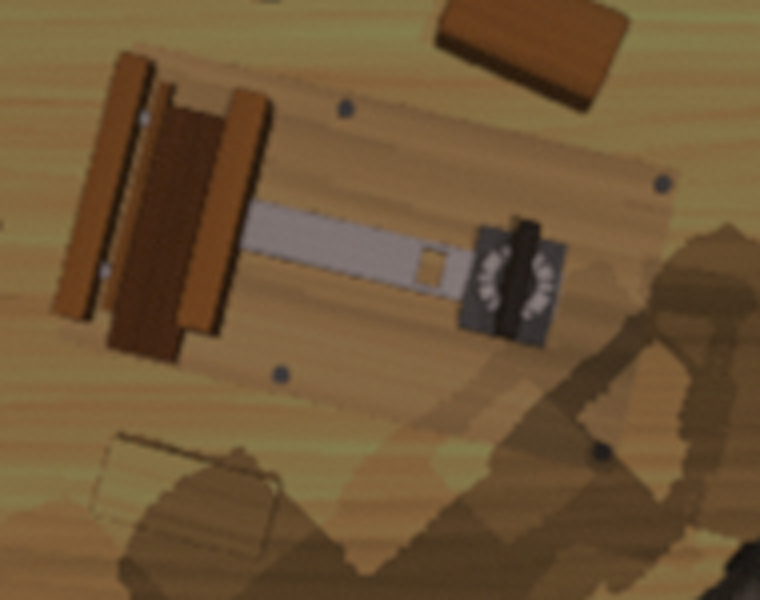

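The slat sits square between the jaw and the sprung bar. The handle is back at its starting height, the jaw holds without the robot, and the bystanders haven't moved.

```bash
python3 -c "
from plant import bot
print(bot.close_job())"
```

```text
the job is handed in; nothing more can be done
None
```

The slat is clamped and I've handed the job in, at about 29 s of the 72 s allowed. No verdict came back.

**What I did:**
1. I gripped the handle, lifted the pin, turned it about 1.1 rad, and let it down in its rest notch. With the gripper opened, the handle stayed up on its own.
2. I pushed the jaw about 26 mm towards the slat with closed fingers.
3. I turned the pin back, set it down on the tongue (it read about 13 to 14 mm up), and let go.
4. I pushed the jaw on, with about 12 N, until the pin dropped into the second hole. Then I backed the arm away.

**Last checks, from both cameras after retreating:**
- **Pin:** the handle sits at the same pixels as at the start, which means the pin is fully down.
- **Jaw:** it stayed put with the robot gone. The tool's travel puts it about 55 mm from the first hole.
- **Slat:** it lies flat and square between the jaw and the sprung bar, and the bar is visibly pushed in towards the fence.
- **Bystanders:** the offcut, the glue bottle and the visible head of the mallet are where they were.
- **Robot:** it was touching nothing, and the force readings were about zero.

I couldn't read the joint values directly, so the pin, jaw and bar positions are judged from the pictures, the tool position and the forces. No check failed. The two cameras disagreed by about 1 to 2 pixels when I located the jig, which made no difference in practice.

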